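# Slide the slate board out over the edge of the serving block

## Robot

A 6-joint arm with a two-finger parallel gripper is mounted at the origin on the work surface. World frame = base frame: x ahead of the robot, y to its left, z up, the work surface at z = 0. Lengths are in m, angles in rad, forces in N, time in s.
With the tool pointing down it reaches from about 0.325 to 0.9 m from the base axis. Payload 6.1 kg.
Tool frame: the origin (TCP) lies midway between the tips of the shut fingers; the grasp point (between the pads) lies 19 mm behind it; z points along the fingers, y is the line along which they close (so a half turn about z gives the same grasp; the last joint's range is limited). The gripper opens to 85 mm and grips with 20 to 120 N. Pads are 22 mm wide; open, the fingers measure 114 mm over their backs; the gripper's body (76 mm by 85 mm) begins 54 mm behind the grasp point. The pads swing forward as they close: fully open they stand 13 mm farther back than shut.
Start: joints at [-1.414, 0.22, 1.526, -0, 1.395, -0.126], TCP at [0.174, -0.6, 0.231] pointing down, gripper open.
Joint ranges: [-2.98, 2.98], [-0.91, 2.08], [0.09, 2.57], [-1.24, 4.39], [0.2, 2.65], [-2.68, 2.68]. Speed limits (rad/s): [2.57, 2.57, 3.01, 3.14, 3.14, 3.14].

## Interface

Orientations are given as [roll, pitch, yaw] about the fixed x, y, z axes, in that order (R = Rz(yaw) Ry(pitch) Rx(roll)).
In Python, from plant import movep, move_l, set_joints, gripper_to, hold, inverse_kinematics, observe, get_image, get_calibration, Unreachable, job_done gives the robot as it stands. Calls block until the motion is done:
- movep(position, orientation): joint-space move of the TCP to a pose.
- move_l(position, feed=0.15, rotation=None, max_force=None): straight line of the TCP; rotation=None keeps the orientation; feed is the mean speed in m/s. With max_force (N) it stops when the force on the tool has changed by that much, and returns True; else False.
- set_joints(angles): joint-space move.
- gripper_to(opening, f_grip=None): finger opening in m; f_grip is the grip in N (None keeps the last); returns when the fingers have stopped.
- hold(seconds).
- inverse_kinematics(position, orientation): joint angles nearest the present ones, or None.
- observe(): the state.
- get_image(name): name is "scene" or "side" or "wrist"; returns (picture, depth): 480x640x3 uint8, red, green, blue; 480x640 float32, m along the optical axis (not along the pixel's ray), 0 where there is no reading.
- get_calibration(name): a dict with "intrinsics" (3x3 intrinsics, pixels), "world_from_camera" (4x4, takes a point from camera to world coordinates). Camera axes: x right, y down, z forward; pixel columns grow to the right and rows downward; lengths in m; the calibration is good to about 2 mm. A picture is of the moment at which its call begins: read the wrist's pose just before it. get_calibration takes no time and is no camera call; for the wrist camera it gives the pose at the moment of the call.
A pose or a line that the arm cannot do raises Unreachable and nothing moves.
- job_done(): hands the job in; it is judged then, once.
The state is a dict: "time_s": time; "q": joint angles; "joint_velocities": joint speeds; "joint_torque": joint torques, N m; "eef_pos": TCP position; "tcp_rot": TCP orientation; "ft_force": force on the tool from outside, world axes, zero at the start; "torque": the same for the moment, N m; "opening": finger opening in m; "grasp_force": force on a finger pad.
Only numpy, scipy, OpenCV 4.12 (cv2) and the standard library are available. Lean on these libraries where they do the work, as an engineer would, in place of code of your own. Each camera call takes 0.05 s, during which the arm holds its last target. There are 200 camera calls.

## Task

Without lifting anything, push the slate board with the fingertips across the wooden serving block until it sticks out 4 cm over the block's long edge that faces away from the robot, straight with that edge, so that a guest can get a hand under it. The white ramekin rides along on the slate: do not touch it, and do not disturb the other tableware.

Things in the scene. Friction and masses are not known exactly. Their poses are not given: they have to be found in the camera images.
- riser: solid oak serving block, 270 (its x) x 500 (its y) x 45 mm high, heavy, does not move. Origin: centre of its underside, on the worktop. Its +x axis points roughly away from the robot (within 0.4 rad), square to the long edge the slate must overhang.
- riser_edge (a point): middle of the upper rim of the block's long edge that faces away from the robot, 135 mm from the block's centre along its +x, 45 mm above the worktop; same axes as the block.
- slate: dark grey slate board lying flat on the block, 120 (its x) x 170 (its y) x 8 mm thick, about 0.4 kg. Origin: centre of its underside. Its +x axis points toward the block's far long edge, at up to 0.3 rad to the block's +x at the start. It slides with ordinary friction (a few newtons, under 8 N) and stops as soon as it is no longer pushed.
- slate_front (a point): middle of the slate's far 170 mm side at its underside, 60 mm from the slate's centre along its +x. Its distance beyond riser_edge along the block's +x is the overhang: wanted 40 mm; negative at the start.
- ramekin: white porcelain ramekin, 62 mm wide at the rim, 36 mm high, about 0.1 kg, standing loose on the slate, 5 to 20 mm to the far (+x) side of the slate's centre and up to 20 mm to its left or right. Origin: centre of its underside.
- mill: dark wooden pepper mill, 50 mm wide, 134 mm tall, standing on the block near one of its two short ends. Origin: centre of its underside. To be left alone.
- tumbler: green glass tumbler, 56 mm wide, 90 mm tall, standing on the block near the other short end. Origin: centre of its underside. To be left alone.
- plate: white side plate, 150 mm wide, 20 mm high, on the worktop past the block's right (-y) end. Origin: centre of its underside. To be left alone.
- jar: amber glass storage jar with a steel lid, 72 mm wide, 110 mm tall, on the worktop past the block's left (+y) end. Origin: centre of its underside. To be left alone.
Mind the look-alikes: they are no part of the job. Of the things that look like the slate, the largest one is meant.

How it is judged:
By the outcome, as a careful person would: the job done as asked, in the order asked, and still so for the second after the job is handed in, with the robot touching nothing.
It also fails if it takes over 40 s, if anything falls off the work surface, if the arm or the gripper's body presses on something with over 40 N, if the wrist force passes 120 N, or if a joint passes its speed limit or range.

## Working session

There is one attempt and no reset: what is moved stays moved. The work goes in short steps, each a Python script; the robot and the scene stay as the last script left them, time stands still between calls to the robot, and variables do not carry over. Pictures are saved under pics/ and viewed, at most 10 in all, crops included, and the job is handed in when it is done.

```bash
mkdir -p pics
python3 - <<'E'
from plant import *
import cv2,numpy as np
for n in("scene","side"):
    im,d=get_image(n);c=get_calibration(n)
    cv2.imwrite(f"pics/{n}0.png",im[:,:,::-1]);np.savez(f"{n}0.npz",im=im,d=d,K=c["intrinsics"],T=c["world_from_camera"])
    print(n,np.round(c["world_from_camera"],3).tolist(),c["intrinsics"][0][0])
E
```

```text
scene [[-0.058, 0.8, -0.598, 1.3], [0.998, 0.057, -0.021, 0.057], [0.017, -0.598, -0.801, 1.022], [0.0, 0.0, 0.0, 1.0]] 577.2540872560149
side [[-0.992, -0.105, 0.065, 0.505], [-0.122, 0.748, -0.653, 0.871], [0.02, -0.656, -0.755, 1.067], [0.0, 0.0, 0.0, 1.0]] 494.6483169855577
```

View pics/scene0.png

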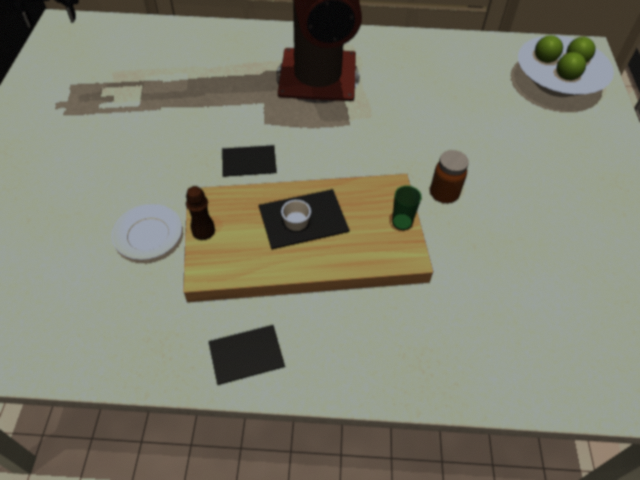

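View pics/side0.png

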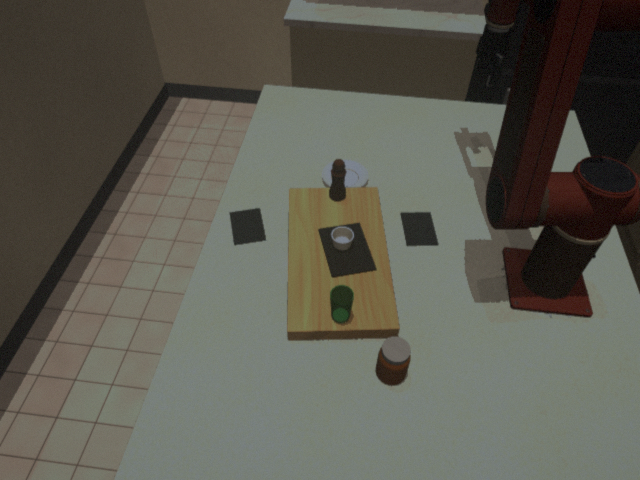

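Scene view: three dark boards. On the block (303,218) with the white ramekin (296,214); mat on the worktop near the robot (249,160); mat on the worktop far side (246,353). The one lying on the block carrying the ramekin is the slate. Check in a crop and measure by fitted contours.

```bash
cat > h.py <<'E'
import cv2,numpy as np
def ray(K,T,uv,z):
    uv=np.atleast_2d(uv).astype(float)
    r=np.c_[(uv-[K[0,2],K[1,2]])/[K[0,0],K[1,1]],np.ones(len(uv))]@T[:3,:3].T
    return (T[:3,3]+r*((z-T[2,3])/r[:,2])[:,None])[:,:2]
def cloud(K,T,d):
    v,u=np.mgrid[:480,:640]
    return np.stack([(u-K[0,2])/K[0,0]*d,(v-K[1,2])/K[1,1]*d,d],-1)@T[:3,:3].T+T[:3,3]
def rect(mask,K,T,z):
    n,l,s,_=cv2.connectedComponentsWithStats(mask.astype(np.uint8))
    m=(l==1+s[1:,4].argmax()).astype(np.uint8)
    c=max(cv2.findContours(m,0,1)[0],key=len)[:,0]
    w=ray(K,T,c,z)
    (cx,cy),(a,b),t=cv2.minAreaRect((w*1000).astype(np.float32))
    if a>b:a,b,t=b,a,t+90      # a = short side (x)
    t=(t+90)%180-90
    return np.round([cx,cy,a,b,t],1),c
E
python3 - <<'E'
from h import *
for n in("scene","side"):
    f=np.load(n+"0.npz");im,d,K,T=[f[k] for k in("im","d","K","T")]
    P=cloud(K,T,d);hsv=cv2.cvtColor(im,cv2.COLOR_RGB2HSV)
    roi=(abs(P[...,0]-.6)<.4)&(abs(P[...,1])<.45)
    top=roi&(P[...,2]>.036)&(P[...,2]<.058)
    print(n,'block',rect(top,K,T,.045)[0])
    dark=top&(hsv[...,2]<75)&(hsv[...,1]<110)
    r,c=rect(dark,K,T,.053);print('slate',r,'medz',np.median(P[dark][:,2]))
    rm=roi&(P[...,2]>.08)&(P[...,2]<.095);
    n2,l,s,ce=cv2.connectedComponentsWithStats(rm.astype(np.uint8))
    for i in range(1,n2):
        if s[i,4]>25:print('obj',ce[i].round(),ray(K,T,ce[i],.088).round(3),s[i,4])
    if n=="scene": x0,y0=170,130
    else: x0,y0=270,170
    o=im.copy();cv2.drawContours(o,[c[:,None]],-1,(255,0,0),1)
    o=np.clip(o.astype(float)*1.5,0,255).astype(np.uint8)
    cv2.imwrite(f"pics/{n}1.png",cv2.resize(o[y0:y0+180,x0:x0+265],None,fx=3,fy=3,interpolation=2)[:,:,::-1])
E
```

```text
scene block [569.8   3.3 275.9 498.2   9.3]
slate [ 5.443e+02 -4.000e-01  1.202e+02  1.679e+02  1.970e+01] medz 0.052537601941311574
obj [450. 175.] [[0.429 0.314]] 199
obj [296. 211.] [[ 0.557 -0.015]] 251
obj [406. 202.] [[0.516 0.215]] 54
obj [403. 218.] [[0.557 0.207]] 95
obj [201. 224.] [[ 0.603 -0.203]] 126
side block [562.2  10.5 268.8 503.    9.4]
slate [540.8   5.3 120.  173.   19.4] medz 0.051528258880070954
obj [338. 188.] [[ 0.585 -0.19 ]] 66
obj [342. 235.] [[ 0.554 -0.01 ]] 145
obj [341. 299.] [[0.535 0.194]] 59
obj [340. 313.] [[0.533 0.234]] 60
obj [393. 363.] [[0.407 0.347]] 167
```

View pics/scene1.png

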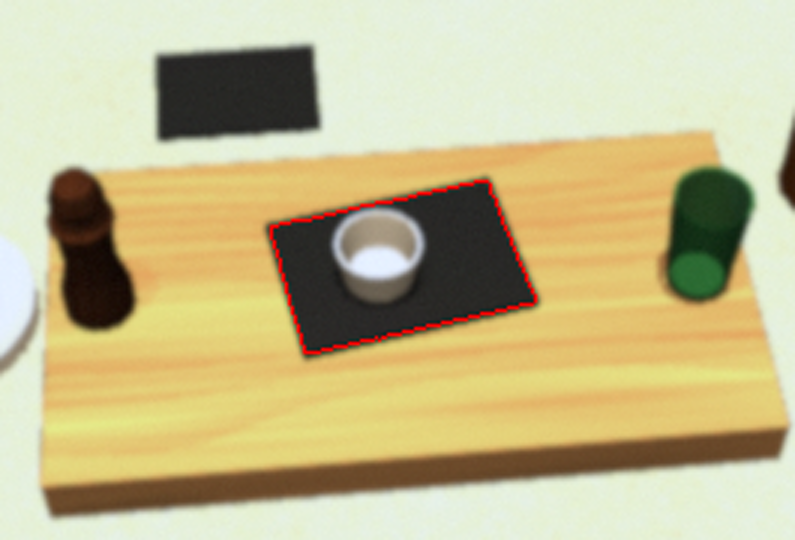

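The crop confirms it: the largest board is the one on the block, outlined exactly, corners at crop px (270,225), (490,180), (537,303), (305,355), with the ramekin at (377,255). Slate is +10.2° relative to the block, and needs ~137 mm of travel along the block's x. I'll push with the two open fingertips on its rear edge, starting aligned with the slate.

```bash
cat > g.py <<'E'
import numpy as np
B=np.array([.566,.007]); YB=np.radians(9.35); S=np.array([.5425,.0025]); YS=np.radians(19.5)
ex=lambda t:np.array([np.cos(t),np.sin(t)])
E
python3 - <<'E'
from plant import *
from g import *
s=observe();print('rot',s["tcp_rot"],'cam offset',np.round(get_calibration("wrist")["world_from_camera"][:3,3]-s["eef_pos"],3))
p=S-(.060+.011+.018)*ex(YS)
best=None
for y in (YS,YS+np.pi,YS-np.pi):
    try:q=inverse_kinematics([*p,.24],[np.pi,0,y])
    except Exception as e:q=None
    print(y,None if q is None else np.round(q,2))
    if q is not None and (best is None or abs(q[5])<abs(best[1][5])):best=(y,q)
y=best[0];print('use',y)
movep([*p,.24],[np.pi,0,y]);gripper_to(.085)
s=observe();print('cam offset',np.round(get_calibration("wrist")["world_from_camera"][:3,3]-s["eef_pos"],3),s["time_s"],s["opening"])
move_l([*p,.06],feed=.12)
print('touch',move_l([*p,.028],feed=.015,max_force=3))
s=observe();print(s["eef_pos"],s["ft_force"],s["time_s"])
z=s["eef_pos"][2]+.0025
move_l([*p,z],feed=.03)
s=observe();print(s["eef_pos"],s["tcp_rot"],s["ft_force"],s["time_s"])
import cv2
im,d=get_image("side");cv2.imwrite("pics/side2.png",cv2.resize(im[170:350,270:535],None,fx=3,fy=3)[:,:,::-1])
E
```

```text
rot [-3.13977213e+00 -2.46227990e-04  2.82777985e-01] cam offset [0.066 0.02  0.142]
0.34033920413889424 [-0.23 -0.19  1.93 -0.    1.41  1.  ]
3.4819318577286875 [-0.23 -0.19  1.93  0.    1.41 -2.14]
-2.8012534494508987 [-0.23 -0.19  1.93  0.    1.41 -2.14]
use 0.34033920413889424
cam offset [0.064 0.024 0.142] 2.6 0.08504876587153123
touch True
[ 0.45859908 -0.02722009  0.03200289] [-0.92849062 -0.01626642  4.72784101] 5.9
[ 0.45868351 -0.02723182  0.03456804] [-3.14078276e+00  1.26764564e-03  3.40310930e-01] [-0.05661536  0.00273114  0.96007389] 6.1583
```

View pics/side2.png

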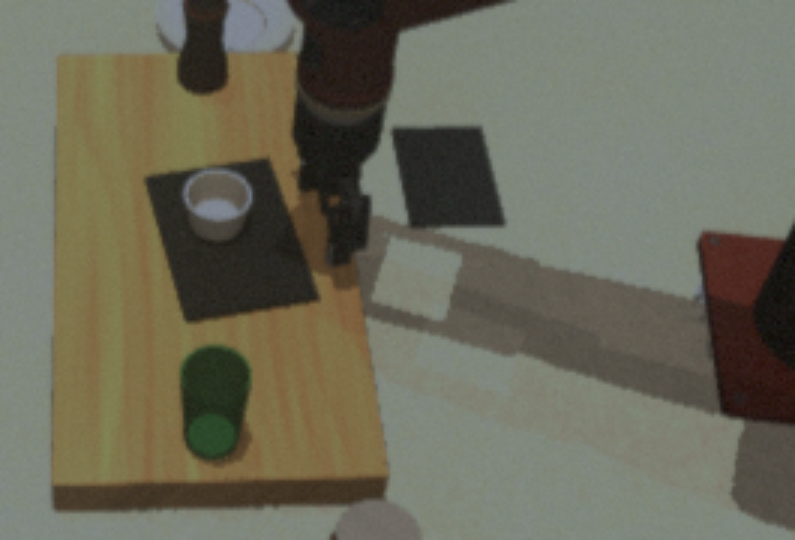

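The tips met the block at the expected height and now sit 2.5 mm above it; the fingers are centred on the slate's rear edge (crop px 310–345, 180–260). Now I'll push and rotate, stopping about 8 mm short, then measure.

```bash
cat >> g.py <<'E'
def blk(a,b): return B+a*ex(YB)+b*ex(YB+np.pi/2)
E
cat > look.py <<'E'
from h import *
from plant import get_image,get_calibration
def look(tag):
    for n in("scene","side"):
        im,d=get_image(n);c=get_calibration(n);K=np.array(c["intrinsics"]);T=np.array(c["world_from_camera"])
        cv2.imwrite(f"pics/{n}{tag}.png",cv2.resize(im[130:340,170:435] if n=="scene" else im[150:360,220:485],None,fx=2.8,fy=2.8)[:,:,::-1])
        np.savez(f"{n}{tag}.npz",im=im,d=d,K=K,T=T)
E
python3 - <<'E'
from plant import *
from g import *
from look import look
z=observe()["eef_pos"][2]; 
c=S-(.060+.011)*ex(YS)+.004*ex(YS)
print('c',move_l([*c,z],feed=.03),observe()["ft_force"])
move_l([*blk(.036,-.011),z],feed=.04,rotation=[np.pi,0,YB])
s=observe();print(s["eef_pos"],s["tcp_rot"],s["ft_force"],s["time_s"])
look("3")
E
```

```text
c False [-1.78938432 -0.14755673  1.22719116]
[0.60328806 0.00198405 0.03444073] [-3.14159026e+00 -5.37058234e-05  1.63144604e-01] [-1.36050465  0.03608568 -0.54920729] 10.3917
```

View pics/scene3.png

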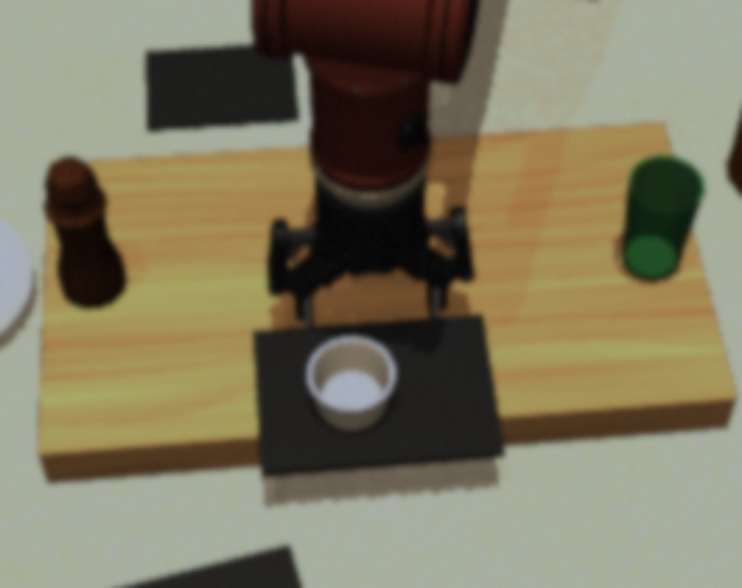

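View pics/side3.png

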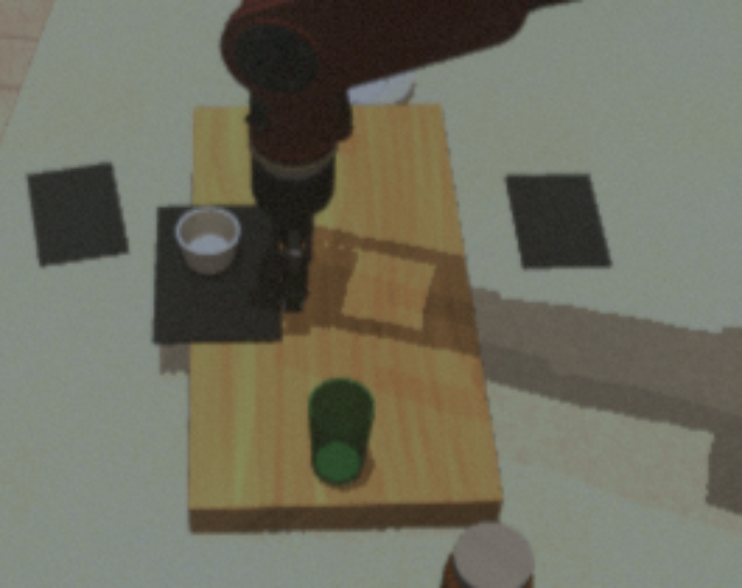

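The slate is straight with the block and overhanging (scene crop: front edge (262,472)–(500,452), rim (45,455)–(730,403)), and the ramekin rides undisturbed. Now measuring the overhang subpixel in both cameras.

```bash
cat > meas.py <<'E'
from h import *
def edge(img,a,b,axis,w=6):
    """subpixel strongest-gradient points near the line a-b, scanning across it (axis 0: along v, 1: along u)"""
    g=cv2.GaussianBlur(img.astype(np.float32),(0,0),1.); P=[]
    for t in np.linspace(.06,.94,60):
        c=np.array(a)+t*(np.array(b)-a); s=np.arange(-w,w+.01,.1)
        uv=np.repeat(c[None],len(s),0); uv[:,1 if axis==0 else 0]+=s
        v=cv2.remap(g,uv[:,0].astype(np.float32)[None],uv[:,1].astype(np.float32)[None],1)[0]
        P.append(uv[np.abs(np.gradient(cv2.GaussianBlur(v[None],(0,0),5)[0])).argmax()])
    return np.array(P)
def line(W):
    W=np.array(W)
    for _ in range(3):
        vx,vy,x,y=cv2.fitLine(W.astype(np.float32),cv2.DIST_HUBER,0,1e-4,1e-4).ravel()
        if vy<0:vx,vy=-vx,-vy
        r=(W-[x,y])@[vy,-vx]; k=abs(r)<.003; W=W[k]
    return np.array([x,y]),np.array([vx,vy]),len(W),r[k].std()
def overhang(tag,sc,sd):
    for n,rim,sl,ax,zs in(("scene",[(192,291.6),(425,274.5)],sc,0,.045),("side",[(289,200),(288,325)],sd,1,.053)):
        f0=np.load(n+"0.npz");f=np.load(n+tag+".npz");K,T=f["K"],f["T"]
        i0=cv2.cvtColor(f0["im"],cv2.COLOR_RGB2HSV)[...,1] if n=="side" else f0["im"][...,0]
        p,t,k,r=line(ray(K,T,edge(i0,*rim,ax),.045))
        q,u,k2,r2=line(ray(K,T,edge(f["im"][...,0],*sl,ax,4),zs))
        nrm=np.array([t[1],-t[0]])
        print(n,'rim yaw',np.degrees(np.arctan2(-t[0],t[1])).round(2),'slate yaw',np.degrees(np.arctan2(-u[0],u[1])).round(2),'overhang mm',((q-p)@nrm*1000).round(2),k,k2,(r*1e3).round(2),(r2*1e3).round(2))
E
python3 -c "
from meas import *
overhang('3',[(263.6,298.6),(348.6,291.4)],[(276,223),(274.6,272)])"
```

```text
scene rim yaw 9.3 slate yaw 9.33 overhang mm 32.16 60 60 0.23 0.2
side rim yaw 9.38 slate yaw 9.39 overhang mm 34.43 60 60 0.34 0.22
```

Run:
```python
from meas import *
f0=np.load("side0.npz");f=np.load("side3.npz");K,T=f["K"],f["T"]
for ch in (0,1,2):
    i0=f0["im"][...,ch];p,t,k,r=line(ray(K,T,edge(i0,(289,200),(288,325),1),.045))
    nr=np.array([t[1],-t[0]])
    def d(im,a,b,z,w=4):
        q,u,k2,r2=line(ray(K,T,edge(im,a,b,1,w),z));return ((q-p)@nr*1000).round(2),k2
    print(ch,k,'front',d(f["im"][...,ch],(276,223),(274.6,272),.053),
     'rear block top',d(i0,(381,200),(396,318),.045),
     'rim now',d(f["im"][...,ch],(288.5,290),(288,325),.045),
     'slate rear (low part)',d(f["im"][...,ch],(319.6,262),(320,270),.053))
f0=np.load("scene0.npz");f=np.load("scene3.npz");K,T=f["K"],f["T"]
for ch in (0,1,2):
    i0=f0["im"][...,ch];p,t,k,r=line(ray(K,T,edge(i0,(192,291.6),(425,274.5),0),.045));nr=np.array([t[1],-t[0]])
    def d(im,a,b,z,w=4):
        q,u,k2,r2=line(ray(K,T,edge(im,a,b,0,w),z));return ((q-p)@nr*1000).round(2),k2
    print(ch,k,'front',d(f["im"][...,ch],(263.6,298.6),(348.6,291.4),.045),
     'rear',d(f["im"][...,ch],(261.5,248.5),(342,243.5),.053),'block rear',d(i0,(240,182.5),(400,176),.045),
     'lower rim',d(i0,(192,301),(420,285),0.0,5))
```

```text
0 33 front (np.float32(30.32), 60) rear block top (np.float32(-272.58), 28) rim now (np.float32(-6.37), 31) slate rear (low part) (np.float32(-88.78), 60)
1 60 front (np.float32(31.81), 60) rear block top (np.float32(-272.19), 60) rim now (np.float32(0.03), 60) slate rear (low part) (np.float32(-87.2), 60)
2 60 front (np.float32(33.27), 60) rear block top (np.float32(-269.91), 60) rim now (np.float32(0.09), 60) slate rear (low part) (np.float32(-85.76), 60)
0 60 front (np.float32(32.16), 60) rear (np.float32(-85.68), 49) block rear (np.float32(-274.33), 55) lower rim (np.float32(-3.28), 60)
1 60 front (np.float32(32.78), 60) rear (np.float32(-85.35), 45) block rear (np.float32(-270.08), 60) lower rim (np.float32(-2.9), 60)
2 60 front (np.float32(32.97), 60) rear (np.float32(-85.53), 39) block rear (np.float32(-269.08), 60) lower rim (np.float32(-2.94), 60)
```

Blue-channel edges are most consistent (block depth reads 269–270 mm): overhang is now about 33.4 mm, with yaw within 0.1°. Pushing 6.6 mm more, backing off and rechecking.

Run:
```python
from plant import *
from g import *
from look import look
s=observe();p=np.array(s["eef_pos"])
e=np.array([*ex(YB),0])
move_l(p+.0066*e,feed=.02); hold(.2)
q=np.array(observe()["eef_pos"]);print('moved',(q-p)@e)
move_l(q-.03*e,feed=.05)
r=np.array(observe()["eef_pos"]);r[2]=.24;move_l(r,feed=.15)
movep([.33,-.15,.3],[np.pi,0,YB]);print(observe()["time_s"],observe()["ft_force"])
look("4")
from meas import *
D=6.6
for n,ax,L in(("side",1,[((288.5,290),(288,325),.045),((273.5,223),(272,272),.053),((317,230),(317.4,270),.053)]),
 ("scene",0,[((192,291.6),(240,288),.045),((263.6,302.5),(348.6,295.3),.045),((261.5,252),(342,247),.053)])):
    f=np.load(n+"4.npz");f0=np.load(n+"0.npz");K,T=f["K"],f["T"]
    rim=((289,200),(288,325)) if ax else ((192,291.6),(425,274.5))
    p,t,k,_=line(ray(K,T,edge(f0["im"][...,2],*rim,ax),.045));nr=np.array([t[1],-t[0]])
    for a,b,z in L:
        q,u,k2,_=line(ray(K,T,edge(f["im"][...,2],a,b,ax,5),z))
        print(n,((q-p)@nr*1000).round(2),'dyaw',np.degrees(np.arctan2(-u[0],u[1])-np.arctan2(-t[0],t[1])).round(2),k2)
```

```text
moved 0.007100420502750846
14.5667 [ 0.13260745 -0.20114325 -0.59625955]
side 0.04 dyaw -0.06 60
side 40.8 dyaw 0.08 60
side -79.59 dyaw 0.12 60
scene -0.0 dyaw -0.06 60
scene 40.38 dyaw 0.06 60
scene -78.19 dyaw 0.28 42
```

View pics/scene4.png

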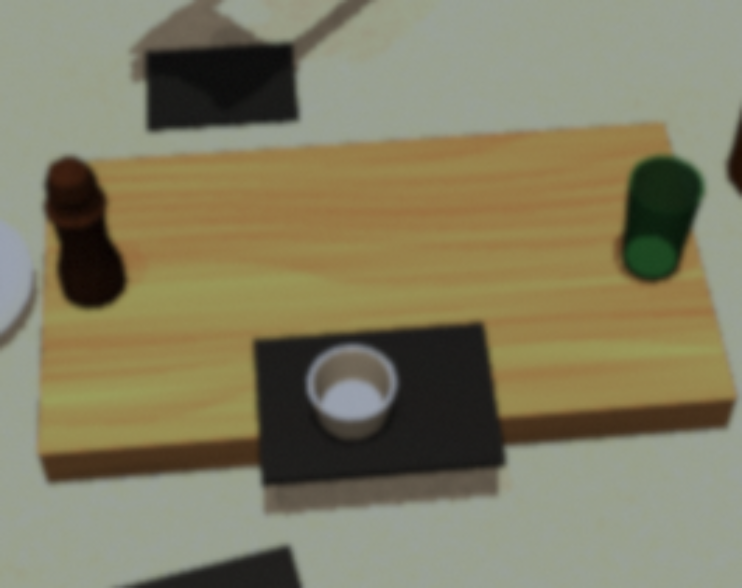

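The slate now overhangs by 40–41 mm and is straight (front edge at crop px (264,483)–(502,464)). The ramekin is still in place on it, and the mill and tumbler haven't moved. The arm is clear, so I'm handing in.

```bash
python3 -c "
from plant import *
print(job_done())"
```

```text
the job is handed in; nothing more can be done
None
```

The job is handed in: the slate sticks out 40–41 mm over the far edge by camera measurement, straight to about 0.1°, with the ramekin and the mill and tumbler untouched and the arm clear, in about 15 s.

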